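Find the lid that fits the enamel pot

TASK

The small cream enamel pot on the tiled ledge has lost its lid among three look-alikes. Pick the one lid that fits its mouth and set it gently, without dropping it, fully home on the rim. Leave the pot standing where it is and the other two lids lying knob-up on the tiles.

Things in the scene. Friction and masses are not known exactly. Their poses are not given: they have to be found in the camera images.
- pot_mouth (a point): Centre of the open mouth of the cream enamel pot, level with the rim top, 90 mm above the ledge; z is up. Pot round, 108 mm outside, mouth 100 mm inside diameter, 0.9 kg, standing loose; two blue loop handles reach 78 mm from its axis along its y, ending 18 mm below the rim. Rack, tagine (210 mm tall) and whisk stand outside the work: more than 0.38 m left or right, or beyond x = 0.75 m.
- lid_medium_knob (a point): Grip point of the medium lid, the one that fits: blue flange 114 mm in diameter, below it a cream plug 20 mm deep tapering 93 to 76 mm, self-centring in the mouth; upright wooden knob 24 mm in diameter, 44 mm tall. The point is on the axis, 18 mm below the knob top, 26 above the flange top, 54 above the plug bottom (ledge), 34 above the rim when home. z up, yaw free. 0.15-0.27 kg.
- lid_small_knob (a point): Grip point of the small lid, on its axis, 54 mm above its underside: same build, colours and knob as the medium lid, flange 88 mm in diameter (it would drop into the pot). z up. 0.14 kg.
- lid_large_knob (a point): Grip point of the large lid, on its axis, 54 mm above its underside: same build, colours and knob as the medium lid, flange 142 mm in diameter, plug 125 to 114 mm (too wide to enter the pot). z up. 0.28 kg.
Mind the look-alikes: they are no part of the job. Leave any yellow look-alike of the part that bears lid_small_knob alone.

How it is judged (in metres and radians):
At the end, for the whole second after the job is handed in: Medium lid released and at rest on the pot: axis within 12 mm of the mouth's centre, grip point 28 to 40 mm above the rim, level within 10 deg; pot upright (6 deg), within 40 mm of its start; the other two lids lying knob-up on the ledge (grip point below 65 mm, 10 deg) (horizontal distance between lid_medium_knob and pot_mouth below 0.012 m and z of lid_medium_knob in the frame of pot_mouth between 0.028 and 0.04 m and angle between each of lid_medium_knob, lid_small_knob, lid_large_knob's own z axis and vertical below 0.175 rad and angle between pot_mouth's own z axis and vertical below 0.1 rad and distance of pot_mouth from where it was at the start of the episode below 0.04 m and height (world z) of each of lid_small_knob, lid_large_knob below 0.065 m and linear speed of lid_medium below 0.03 m/s); the robot touches nothing.
It fails at once if the fitting lid is dropped (falls freely faster than 0.7 m/s, some 25 mm of free fall) (linear speed of lid_medium above 0.7 m/s and contact force between the fingers and lid_medium below 0.1 N).
It fails at once if the pot is knocked over (angle between pot_mouth's own z axis and vertical above 0.5 rad).
It also fails if it takes over 35 s, if anything falls off the work surface, if the arm or the gripper's body presses on something with over 40 N, if the wrist force passes 120 N, or if a joint passes its speed limit or range.

ROBOT

A 6-joint arm with a two-finger parallel gripper is mounted at the origin on the work surface. World frame = base frame: x ahead of the robot, y to its left, z up, the work surface at z = 0. Lengths are in mm, angles in rad, forces in N, time in s.
With the tool pointing down it reaches from about 275 to 1000 mm from the base axis. Payload 8.4 kg.
Tool frame: the origin (TCP) lies midway between the tips of the shut fingers; the grasp point (between the pads) lies 19 mm behind it; z points along the fingers, y is the direction in which the jaws open and shut (so a half turn about z gives the same grasp; the last joint's range is limited). The gripper opens to 85 mm and grips with 20 to 120 N. Pads are 22 mm wide; open, the fingers measure 114 mm over their backs; the gripper's body (76 mm by 85 mm) begins 54 mm behind the grasp point. The pads swing forward as they close: fully open they stand 13 mm farther back than shut.
Start: joints at [1.143, 0.353, 1.633, -0, 1.155, -0.002], TCP at [258.155, 569.196, 231.281] pointing down, gripper open.
Joint ranges: [-2.63, 2.63], [-0.92, 2.1], [0.06, 2.66], [-1.3, 4.44], [0, 2.69], [-3.02, 3.02]. Speed limits (rad/s): [2.22, 2.22, 2.79, 3.14, 3.14, 3.14].

INTERFACE

Orientations are given as [roll, pitch, yaw] about the fixed x, y, z axes, in that order (R = Rz(yaw) Ry(pitch) Rx(roll)).
In Python, from rig import r gives the robot as it stands. The module is installed in compiled form; this text tells all that it offers.
- The arm moves only by the tool drive_tool, never from a script. Its argument "moves" is a list of rows, each a list of 3 entries, a list of its own where there are three numbers: the closure, from 0 (fully open) to 1 (shut), then the shift along the tool's x, y, z in cm, then the turn about the tool's z in degrees. In form: [[claw, [dx, dy, dz], roll], ...]. A call has 1 to 12 rows; each row is the pose to reach, as a shift and turn from the pose measured when the call began, along the tool's axes at that moment; what a row does not reach only later rows make up. A row lasts 1/8 s, in which the tool goes at most 62.5 mm and 10.7 degrees, less where a joint would pass 70% of its speed; a pose out of reach is approached as far as the arm can. A call with a gripper value outside its range is refused whole. The fingers move at their own pace and stop on an object; "grip_force" is the grip in N (left out, the last holds). Time passes only in rows, so rows that repeat a pose let the fingers close. It gives the time, the measured TCP pose, the force and the opening at its end, in the units of the state.
- r.sense(): the state, without advancing time (a new reading comes with each control period).
- r.grab_frame(name): name is "scene" or "top"; returns a dict with "color" (420x560x3 uint8, red, green, blue), "fx", "fy", "cx", "cy" (pixels), "pose" (4x4, takes a point from camera to world coordinates). Camera axes: x right, y up, looking along -z (the intrinsics and any distortion apply to the point x, -y, -z); pixel columns grow to the right and rows downward; lengths in mm; the calibration is good to about 2 mm. A picture is of the moment at which its call begins. There is no depth.
- r.sign_off(): hands the job in, once; it reports no verdict.
Trained networks look in the newest picture that a camera, given by its name, has taken for a name from the list of things; names that differ only in an ending like _2 or _b are one class to them, and where a whole thing is asked for, a point or a joint stands for the part that bears it (a point fixed in the world has none). Each returns a list of dicts, best first, with "score" (0 to 1); they miss things now and then, are a little off and sometimes report something else, mostly with a low value. They report only what shows in the picture. A call takes as long as a camera call. They do not tell look-alikes from the thing itself.
- r.outline_of(thing, camera): "mask" (420x560 bool, what is visible of it) and "at" ([column, row] in pixels, amid what is visible of it).
- r.spot_point(thing, camera): "at" ([column, row] in pixels: a listed point, or the origin of a listed thing).
The state is a dict: "clock": time; "qpos": joint angles; "qvel": joint speeds; "joint_efforts": joint torques, N m; "eef_pos": TCP position; "tcp_rot": TCP orientation; "contact_force": force on the tool from outside, world axes, zero at the start; "wrist_torque": the same for the moment, N m; "opening": opening from 0.0 (shut) to 1.0 (fully open).
Only numpy, scipy, OpenCV 4.12 (cv2) and the standard library are available. Lean on these libraries where they do the work, as an engineer would, in place of code of your own. Each camera call takes 0.05 s, during which the arm holds its last target.

## Working session

There is one attempt and no reset: what is moved stays moved. The work goes in short steps, Python scripts to look and compute and a tool call to move; the robot and the scene stay as the last step left them, time stands still between calls to the robot, and variables do not carry over. Pictures are saved under pics/ and viewed, and the job is handed in when it is done.

Besides the shell and the picture viewer there is one more tool, called after ">>>" as a command line: name --argument value ..., lists and objects as JSON in quotes. drive_tool: Moves the arm, as the interface text tells. Its arguments: {"type":"object","properties":{"moves":{"type":"array"},"grip_force":{"type":"number"}},"required":["moves"]}

```bash
mkdir -p pics; python3 - <<'E'
from rig import r
import cv2
for n in("scene","top"):
    f=r.grab_frame(n); cv2.imwrite(f"pics/{n}0.png",f["color"][:,:,::-1]); print(n,[f[k] for k in("fx","fy","cx","cy")],f.keys()); print(f["pose"])
    for t in("pot_mouth","lid_medium_knob","lid_small_knob","lid_large_knob"):
        print(t,[(d["score"],d["at"]) for d in r.spot_point(t,n)])
print(r.sense())
E
```

```text
scene [430.79180688590156, 430.79180688590156, 282.27960180836254, 211.34546092626366] dict_keys(['color', 'fx', 'fy', 'cx', 'cy', 'pose'])
[[ 1.19927448e-01 -8.33412205e-01  5.39482627e-01  1.14800950e+03]
 [ 9.92731892e-01  1.06165795e-01 -5.66764005e-02 -1.58288741e+01]
 [-1.00397979e-02  5.42358665e-01  8.40087068e-01  9.29000850e+02]
 [ 0.00000000e+00  0.00000000e+00  0.00000000e+00  1.00000000e+00]]
pot_mouth [(0.89, [298.5, 173.9])]
lid_medium_knob [(0.83, [218.2, 239.0])]
lid_small_knob [(0.9, [358.1, 170.7]), (0.87, [424.5, 256.1]), (0.84, [361.9, 268.9]), (0.82, [376.7, 214.1]), (0.6, [322.8, 231.8])]
lid_large_knob [(0.94, [151.2, 182.9])]
top [492.07214340673005, 492.07214340673005, 275.544811506749, 205.77684726044012] dict_keys(['color', 'fx', 'fy', 'cx', 'cy', 'pose'])
[[ 1.70654749e-02  9.85498205e-01 -1.68825526e-01  4.06325156e+02]
 [-9.99844697e-01  1.60774004e-02 -7.21795645e-03  1.68562568e+01]
 [-4.39900754e-03  1.68922484e-01  9.85619522e-01  1.26026733e+03]
 [ 0.00000000e+00  0.00000000e+00  0.00000000e+00  1.00000000e+00]]
pot_mouth [(0.78, [245.6, 247.9])]
l
[... 234 characters left out ...]
.4])]
{'clock': 0.5, 'qpos': array([ 1.14261764e+00,  3.53002152e-01,  1.63346062e+00,  6.02256094e-06,
        1.15520106e+00, -2.38006811e-03]), 'qvel': array([ 2.78017346e-03, -2.14771426e-04, -8.00942910e-04,  1.52367790e-03,
        1.07239894e-03,  6.36960237e-05]), 'joint_efforts': array([ 1.54729802e-03, -6.04694366e+01, -3.42181277e+01,  3.82109110e-04,
        2.35489439e-03,  3.68292729e-05]), 'eef_pos': array([258.12782932, 569.16793319, 231.25364114]), 'tcp_rot': array([-3.14152149e+00, -5.67912444e-06,  2.71579160e+00]), 'contact_force': array([ 0.29834534, -0.61486949,  0.04667437]), 'wrist_torque': array([-0.03246445, -0.02827464,  0.00314006]), 'opening': 1.0017825109290153}
```

View pics/scene0.png

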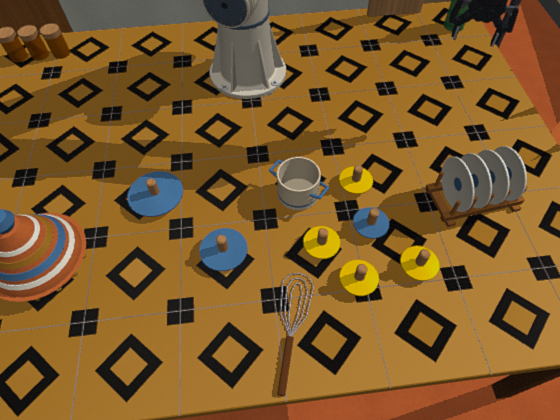

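View pics/top0.png

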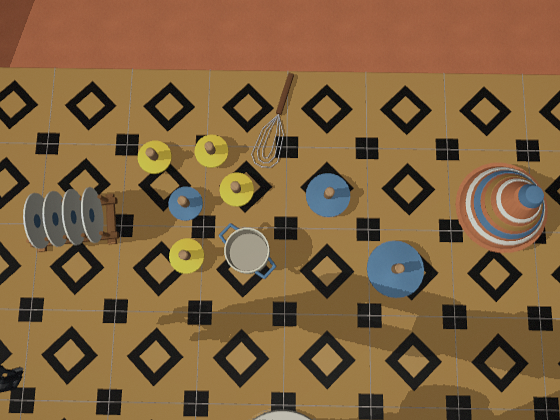

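The scene shows three blue lids: large at scene (155,192) / top (395,268), medium at (223,249) / (329,194), small at (371,222) / (185,203). There are also four yellow look-alikes, at (356,180), (322,242), (360,278) and (420,263). The pot is at (298,182) / (246,250), with its handles running diagonally. The one I want is the middle-sized blue lid. I'll triangulate it, check the diameters and view one close crop.

```bash
cat > h.py <<'E'
import numpy as np, cv2
from rig import r
def ray(f,at):
    d=np.array([(at[0]-f["cx"])/f["fx"],-(at[1]-f["cy"])/f["fy"],-1.0]); P=np.array(f["pose"])
    return P[:3,3],P[:3,:3]@d
def onz(f,at,z):
    o,d=ray(f,at); return o+d*(z-o[2])/d[2]
def tri(f,a,g,b):
    A=[];B=[]
    for F,p in((f,a),(g,b)):
        o,d=ray(F,p); d=d/np.linalg.norm(d); M=np.eye(3)-np.outer(d,d); A.append(M);B.append(M@o)
    x=np.linalg.lstsq(np.vstack(A),np.hstack(B),rcond=None)[0]
    return x, sum(np.linalg.norm(a@x-b) for a,b in zip(A,B))
def circ(f,mask,z):
    c=max(cv2.findContours(mask.astype(np.uint8),cv2.RETR_EXTERNAL,cv2.CHAIN_APPROX_NONE)[0],key=len)[:,0,:].astype(np.float32)
    p=np.array([onz(f,q,z)[:2] for q in c],np.float32); return cv2.minEnclosingCircle(p)
def proj(f,p):
    P=np.array(f["pose"]); c=P[:3,:3].T@(np.asarray(p)-P[:3,3]); return [f["cx"]+f["fx"]*c[0]/-c[2], f["cy"]-f["fy"]*c[1]/-c[2]]
E
python3 - <<'E'
from h import *
np.set_printoptions(precision=1,suppress=True)
s=r.grab_frame("scene");t=r.grab_frame("top")
for n,a,b in(("pot",(298.5,173.9),(245.6,247.9)),("med",(218.2,239),(329.5,190.1)),("small",(376.7,214.1),(182.4,198.5)),("large",(151.2,182.9),(400.1,268.4))):
    print(n,*tri(s,a,t,b),onz(s,a,90 if n=="pot" else 54),onz(t,b,90 if n=="pot" else 54))
for nm,f in(("scene",s),("top",t)):
    hsv=cv2.cvtColor(f["color"],cv2.COLOR_RGB2HSV)
    m=cv2.inRange(hsv,(95,110,60),(125,255,255))
    k,lab,st,ce=cv2.connectedComponentsWithStats(m)
    for i in range(1,k):
        if st[i,4]>300: 
            c,R=circ(f,lab==i,28); print(nm,ce[i],st[i],"centre",np.array(c),"dia",2*R)
# rim: knob-top/wood
im=cv2.resize(s["color"][200:290,170:290],None,fx=5,fy=5); im2=cv2.resize(t["color"][160:290,200:360],None,fx=4,fy=4)
cv2.imwrite("pics/c1.png",im[:,:,::-1]);cv2.imwrite("pics/c2.png",im2[:,:,::-1])
E
```

```text
pot [504.1  94.4  88. ] 1.379539800043521 [505.6  93.4  90. ] [504.   94.9  90. ]
med [ 651.9 -109.5   68.8] 5.182948091118994 [ 643.3 -113.8   54. ] [ 654.9 -108.5   54. ]
small [627.  260.8  61.4] 7.708968618476865 [622.6 267.2  54. ] [627.6 258.4  54. ]
large [ 463.  -276.5   59.6] 3.7520260303142283 [ 458.9 -276.2   54. ] [ 463.4 -279.8   54. ]
scene [154.7 194.4] [ 127  172   56   44 1729] centre [ 471.5 -274.2] dia 141.36647033691406
scene [370.3 224. ] [353 208  37  30 683] centre [627.2 255.3] dia 89.48367309570312
scene [ 40.5 258.2] [  0 216  65  65 636] centre [ 589.7 -571.8] dia 176.6497039794922
scene [223.2 250.3] [ 200  229   47   42 1392] centre [ 656.8 -106. ] dia 113.82234191894531
top [495.5 209.5] [474 171  69  68 447] centre [ 631.2 -564.6] dia 174.9740447998047
```

View pics/c1.png

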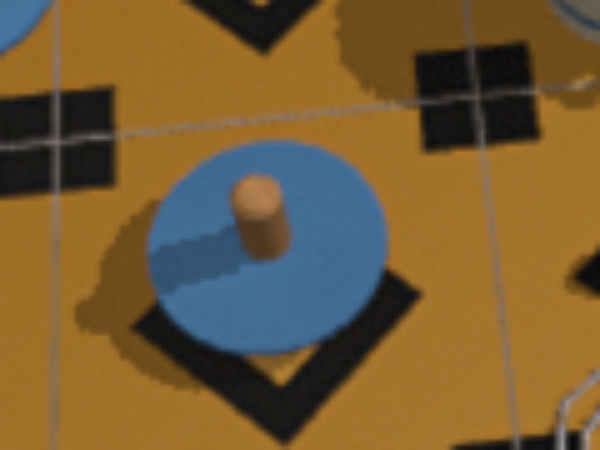

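View pics/c2.png

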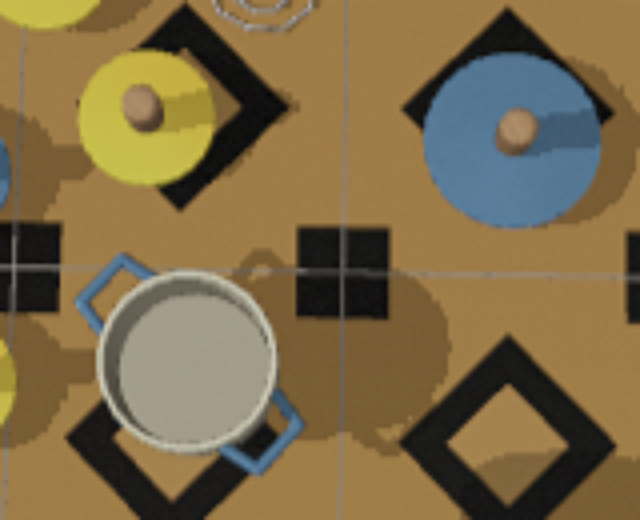

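The crops confirm a plain blue flange of 114 mm with a wooden knob: the medium lid, at top (329,194). The pot mouth is open at (246,249), with its handles on the image diagonal. Next I'll refine the centres from the flange in the top view and from the rim.

```bash
python3 - <<'E'
from h import *
np.set_printoptions(precision=1,suppress=True)
s=r.grab_frame("scene");t=r.grab_frame("top")
hsv=cv2.cvtColor(t["color"],cv2.COLOR_RGB2HSV)
m=cv2.inRange(hsv,(95,80,50),(125,255,255))
k,lab,st,ce=cv2.connectedComponentsWithStats(m)
for i in range(1,k):
    if st[i,4]>300: print("top",ce[i],*circ(t,lab==i,28))
# flange centre by circle fit, medium, both views, knob top
for nm,f,a in(("scene",s,(221,237)),("top",t,(329.5,192))):
    print(nm,"knobtop",onz(f,a,72))
for nm,f in(("scene",s),("top",t)):
    for o in r.outline_of("lid_medium_knob",nm)[:2]:
        print(nm,o["score"],o["at"],*circ(f,o["mask"],28))
    for o in r.outline_of("pot_mouth",nm)[:1]: 
        print(nm,"pot",o["score"],o["at"]); 
        mk=o["mask"].astype(np.uint8)*1
        mk2=cv2.morphologyEx(mk,cv2.MORPH_OPEN,np.ones((13,13),np.uint8))
        print(circ(f,mk2,90))
# pot rim overlay
for nm,f in(("scene",s),("top",t)):
    im=cv2.resize(f["color"],None,fx=4,fy=4,interpolation=cv2.INTER_CUBIC)
    for C,z,R,col in(((504,95),90,54,(255,0,0)),((655,-107),28,57,(255,0,0)),((655,-107),72,12,(0,255,0))):
        p=[proj(f,(C[0]+R*np.cos(a),C[1]+R*np.sin(a),z)) for a in np.linspace(0,6.28,60)]
        cv2.polylines(im,[np.int32((np.array(p)+.5)*4)],True,col,1)
    x,y=(190,150) if nm=="scene" else (205,165)
    cv2.imwrite(f"pics/o_{nm}.png",im[y*4:(y+140)*4,x*4:(x+170)*4,::-1])
E
```

```text
top [494.6 210. ] (632.1306762695312, -564.7618408203125) 88.07254028320312
top [327.5 194.4] (649.4056396484375, -106.16072845458984) 56.96448516845703
top [530.7 195.6] (655.829345703125, -622.3399047851562) 32.026771545410156
top [185.3 203.2] (621.043212890625, 255.3270721435547) 45.05018615722656
top [395.1 269. ] (463.8503723144531, -274.2157287597656) 70.80449676513672
scene knobtop [ 649.2 -105.2   72. ]
top knobtop [ 646.4 -106.6   72. ]
scene 0.94 [220.8, 250.6] (655.4627075195312, -105.99007415771484) 56.06251525878906
scene pot 0.72 [299.5, 185.1]
((530.3446655273438, 88.3968505859375), 79.30687713623047)
top 0.74 [329.9, 194.0] (648.8948974609375, -105.9242172241211) 56.58626174926758
top pot 0.9 [245.4, 249.4]
((497.8715515136719, 92.24588012695312), 58.73755645751953)
```

View pics/o_scene.png

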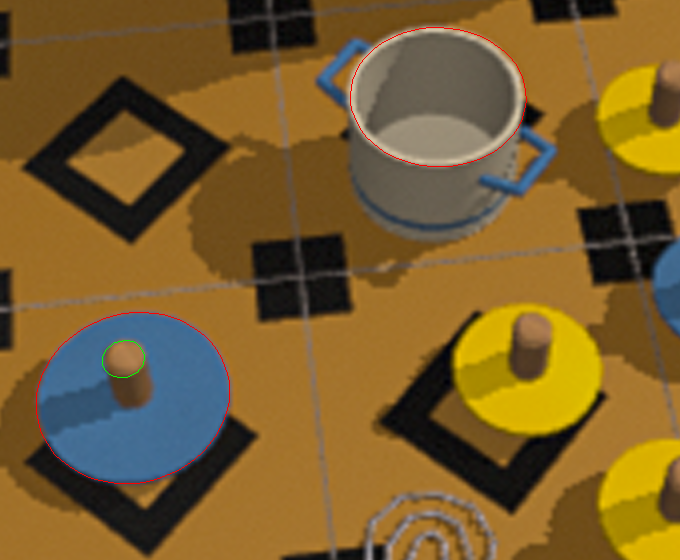

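View pics/o_top.png

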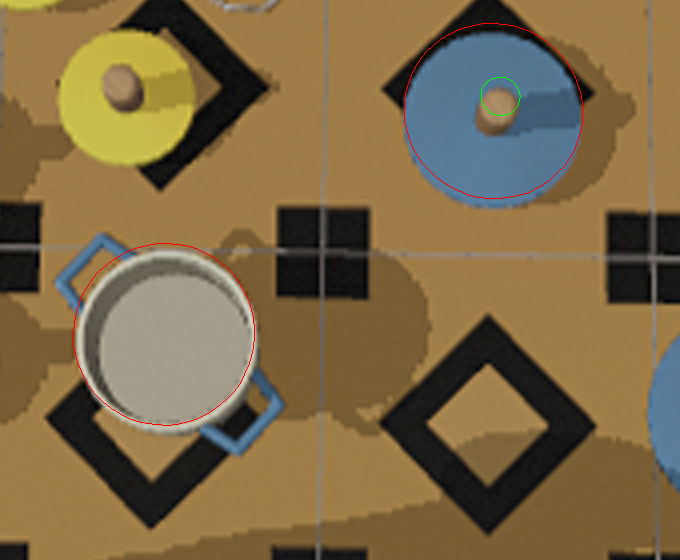

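The views agree in y but differ by about 6 mm in x, for both pot and lid, so this is a calibration bias. I'll close the jaws along world x so the grip centres the lid there, and place by the relative pot-to-lid offset. First I'll fit the rim precisely in each view and work out the tool-frame numbers.

```bash
cat >> h.py <<'E'
from scipy.optimize import minimize
def edgefit(f,C0,z,R):
    g=cv2.GaussianBlur(f["color"],(0,0),0.7).astype(np.float32)
    a=np.linspace(0,2*np.pi,180,endpoint=False)
    def samp(C,R):
        p=np.array([proj(f,(C[0]+R*np.cos(t),C[1]+R*np.sin(t),z)) for t in a],np.float32)
        return cv2.remap(g,p[None,:,0].copy(),p[None,:,1].copy(),cv2.INTER_LINEAR)[0]
    cost=lambda C:-np.median(np.linalg.norm(samp(C,R+2)-samp(C,R-2),axis=1))-np.mean(np.linalg.norm(samp(C,R+2)-samp(C,R-2),axis=1))
    b=min(((cost((C0[0]+i,C0[1]+j)),C0[0]+i,C0[1]+j) for i in range(-10,11,2) for j in range(-10,11,2)))
    m=minimize(cost,b[1:],method="Nelder-Mead"); return m.x,m.fun
E
python3 - <<'E'
from h import *
np.set_printoptions(precision=1,suppress=True)
for n in("scene","top"):
    f=r.grab_frame(n)
    p,c=edgefit(f,(501,94),90,54); m,c2=edgefit(f,(653,-106),28,57)
    print(n,"pot",p,c,"med",m,c2,"diff",p-m, "large",edgefit(f,(466,-274),28,71)[0],"small",edgefit(f,(624,255),28,44)[0])
    # base disc? inner rim
    print(" inner",edgefit(f,(501,94),90,50)[0])
print(r.sense()["clock"])
E
```

```text
scene pot [503.1  93.2] -157.88702392578125 med [ 654.9 -106.5] -170.1414794921875 diff [-151.9  199.6] large [ 470.9 -272.9] small [627.6 255.9]
 inner [506.5  90.8]
top pot [500.2  93.2] -186.9749298095703 med [ 648.4 -106.4] -159.71556091308594 diff [-148.3  199.6] large [ 463.6 -273.5] small [620.7 256.1]
 inner [498.5  90.9]
1.0
```

>>> drive_tool --moves '[[0,[-5.3,-3.7,0.2],5.5],[0,[-10.6,-7.5,0.4],11],[0,[-15.9,-11.3,0.6],16.5],[0,[-21.2,-15,1],22],[0,[-26.5,-18.8,2],27.5],[0,[-31.8,-22.5,3],33],[0,[-37.1,-26.3,4],38.5],[0,[-42.4,-30,5],44],[0,[-47.8,-33.8,6],49.5],[0,[-53.1,-37.6,7],55],[0,[-58.5,-41.4,8],60],[0,[-63.8,-45.2,9],65.6]]' --grip_force 40

```text
clock: 2.5
eef_pos: [634.5, -75.3, 146.9]
tcp_rot: [3.141, -0.0, 1.568]
contact_force: [0.2, 0.7, -0.2]
opening: 0.997
```

>>> drive_tool --moves '[[0,[-2,1,2],0],[0,[-3.1,1.75,4],0],[0,[-3.1,1.75,4.7],0],[0,[-3.1,1.75,4.7],0]]'

```text
clock: 3.0
eef_pos: [651.2, -105.1, 99.3]
tcp_rot: [-3.14, -0.001, 1.569]
contact_force: [-0.9, -0.1, 0.3]
opening: 1.001
```

```bash
python3 - <<'E'
from h import *
for n,(x,y) in(("scene",(160,160)),("top",(250,110))):
    f=r.grab_frame(n); im=cv2.resize(f["color"][y:y+140,x:x+170],None,fx=4,fy=4,interpolation=cv2.INTER_CUBIC)
    p=r.sense()["eef_pos"]; u=(np.array(proj(f,p))-[x,y]+.5)*4; cv2.circle(im,tuple(int(v) for v in u),4,(255,0,0),-1)
    cv2.imwrite(f"pics/b_{n}.png",im[:,:,::-1]); print(p,proj(f,p))
E
```

```text
[ 651.64112737 -105.1545618   100.08080863] [np.float64(219.44862009688885), np.float64(231.72692047155456)]
[ 651.99645215 -105.21970301  100.5355998 ] [np.float64(330.15075271188306), np.float64(187.38468556830918)]
```

View pics/b_scene.png

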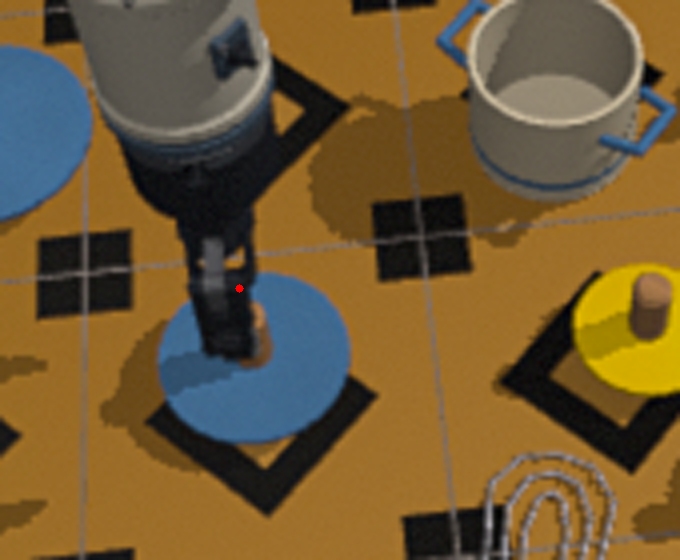

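View pics/b_top.png

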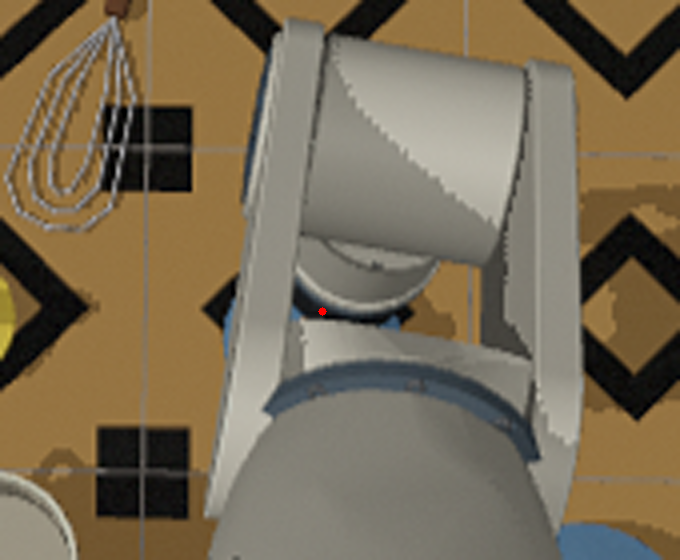

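```bash
python3 - <<'E'
from h import *
f=r.grab_frame("scene"); im=f["color"][160:300,160:330]; im=cv2.resize(im,None,fx=4,fy=4,interpolation=cv2.INTER_CUBIC)
for dx in(43,57):
  for y in(-116,-105,-94):
    for z in(113,151):
      u=(np.array(proj(f,(652+dx,y,z)))-160+.5)*4; print(dx,y,z,u.round())
      cv2.circle(im,tuple(int(v) for v in u),2,(255,0,0) if dx==43 else (0,255,0),-1)
im=cv2.resize(im[150:450,100:400],None,fx=2,fy=2); im=cv2.convertScaleAbs(im,alpha=1.8,beta=20)
cv2.imwrite("pics/d.png",im[:,:,::-1]); print(r.sense()["eef_pos"])
E
```

```text
43 -116 113 [220. 348.]
43 -116 151 [209. 314.]
43 -105 113 [240. 346.]
43 -105 151 [231. 311.]
43 -94 113 [261. 344.]
43 -94 151 [252. 309.]
57 -116 113 [221. 372.]
57 -116 151 [210. 337.]
57 -105 113 [241. 369.]
57 -105 151 [232. 335.]
57 -94 113 [262. 367.]
57 -94 151 [253. 333.]
[ 652.23374658 -105.36222495  100.77428522]
```

View pics/d.png

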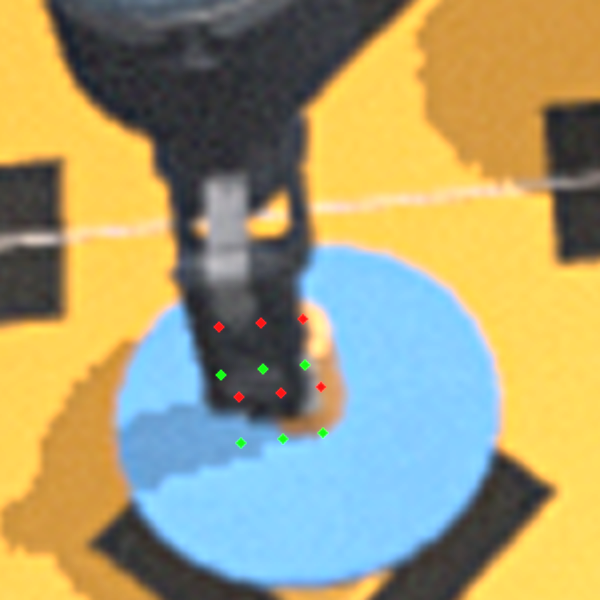

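The finger tip appears about 23 px (roughly 6 mm) left of its projection in this crop, so the scene camera may also be biased in y. Fingers and knob will be directly comparable at the same height, so I'll descend partway and look.

>>> drive_tool --moves '[[0,[0,0,2],0],[0,[0,0,4],0],[0,[0,0,4.5],0],[0,[0,0,4.5],0]]'

```text
clock: 3.65
eef_pos: [651.8, -105.3, 54.8]
tcp_rot: [-3.142, -0.0, 1.569]
contact_force: [0.4, -0.0, 0.1]
opening: 0.999
```

```bash
python3 - <<'E'
from h import *
f=r.grab_frame("scene"); im=f["color"][210:285,180:270]; im=cv2.resize(im,None,fx=8,fy=8,interpolation=cv2.INTER_CUBIC)
p=r.sense()["eef_pos"];print(p)
im=cv2.convertScaleAbs(im,alpha=1.8,beta=20)
for d in(-11,0,11):
  for dx,z,c in((43,p[2]+13,(255,0,0)),(0,72,(0,255,0))):
      u=(np.array(proj(f,(p[0]+dx,p[1]+d,z)))-[180,210]+.5)*8; cv2.circle(im,tuple(int(v) for v in u),3,c,-1); print(u)
cv2.imwrite("pics/e.png",im[:,:,::-1])
E
```

```text
[ 652.24488344 -105.38896702   55.46416513]
[300.74970206 373.40317957]
[293.26647467 233.47556413]
[340.20394854 368.98756343]
[331.91306527 229.23967546]
[379.6070959  364.57766617]
[370.51063279 225.00915999]
```

View pics/e.png

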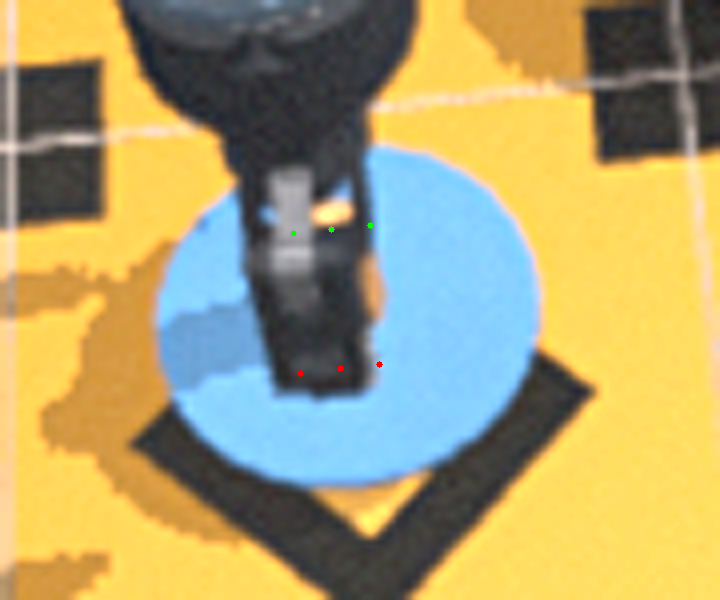

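The finger tip sits at about column 320, where 340 is expected, so the gripper is about 5 mm further towards −y relative to the lid than planned. I'll correct +4.5 mm (tool +x), descend and close.

>>> drive_tool --moves '[[0,[0.45,0,0],0],[0,[0.45,0,1],0],[0,[0.45,0,1.7],0],[0.3,[0.45,0,1.7],0],[0.6,[0.45,0,1.7],0],[0.9,[0.45,0,1.7],0],[0.9,[0.45,0,1.7],0],[0.9,[0.45,0,1.7],0],[0.9,[0.45,0,1.7],0]]' --grip_force 40

```text
clock: 4.82
eef_pos: [652.5, -101.0, 38.8]
tcp_rot: [3.14, 0.0, 1.569]
contact_force: [-0.8, -0.3, 4.2]
opening: 0.269
```

```bash
python3 - <<'E'
from h import *
np.set_printoptions(precision=1,suppress=True)
f=r.grab_frame("scene"); im=f["color"][210:285,180:270]; im=cv2.resize(im,None,fx=8,fy=8,interpolation=cv2.INTER_CUBIC)
s=r.sense();print(s["eef_pos"],s["opening"]); print(edgefit(f,(655,-106),28,57))
im=cv2.convertScaleAbs(im,alpha=1.8,beta=20)
cv2.imwrite("pics/g.png",im[:,:,::-1])
E
```

```text
[ 652.6 -101.    38.9] 0.27063481768267506
(array([ 656.7, -106.4]), np.float64(-154.01223754882812))
```

View pics/g.png

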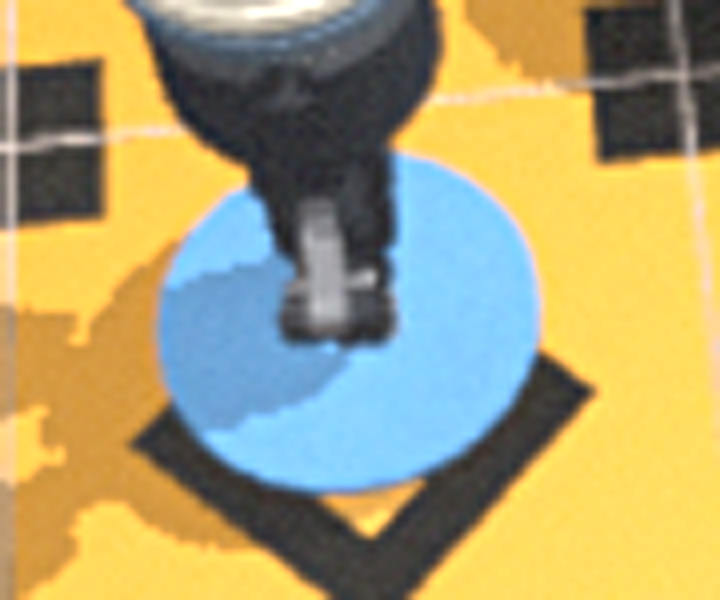

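The grip holds on the knob (opening 0.27, about 23 mm). The lid now shows at (656.7, −106.4) in the scene frame for a TCP of (652.6, −101), so I'll use that bias for the pot, which gives a true mouth centre near (500.5, 98.5). Now lift and carry.

>>> drive_tool --moves '[[0.9,[0,0,-1],0],[0.9,[0,0,-3],0],[0.9,[0,0,-6],0],[0.9,[1,-0.8,-9.5],0],[0.9,[4,-3,-13],0],[0.9,[7.5,-5.7,-14],0],[0.9,[11,-8.4,-14],0],[0.9,[14.5,-11,-14],0],[0.9,[17.5,-13.3,-14],0],[0.9,[19.4,-14.8,-14],0],[0.9,[19.95,-15.2,-14],0],[0.9,[19.95,-15.2,-14],0]]'

```text
clock: 6.38
eef_pos: [501.2, 98.9, 179.4]
tcp_rot: [3.139, -0.0, 1.569]
contact_force: [1.6, 0.3, -2.0]
opening: 0.264
```

```bash
python3 - <<'E'
from h import *
np.set_printoptions(precision=1,suppress=True)
s=r.sense();p=s["eef_pos"];print(p,s["opening"],s["contact_force"],s["clock"])
for n,(x,y) in(("scene",(230,90)),("top",(180,180))):
    f=r.grab_frame(n)
    zf=28+p[2]-38.9
    print(n,zf,"lid",edgefit(f,(p[0],p[1]-4),zf,57),"pot",edgefit(f,(501,94),90,54))
    im=cv2.resize(f["color"][y:y+140,x:x+150],None,fx=4,fy=4,interpolation=cv2.INTER_CUBIC)
    cv2.imwrite(f"pics/h_{n}.png",cv2.convertScaleAbs(im,alpha=1.4)[:,:,::-1])
E
```

```text
[501.2  98.9 179.4] 0.2641980445821293 [ 1.6  0.3 -2. ] 6.375
scene 168.46910541611996 lid (array([506.8,  92.1]), np.float64(-142.23260498046875)) pot (array([504.1,  93.7]), np.float64(-101.21430206298828))
top 168.46910541611996 lid (array([496.5,  90.2]), np.float64(-43.85673904418945)) pot (array([491.1,  92. ]), np.float64(-36.48422622680664))
```

View pics/h_scene.png

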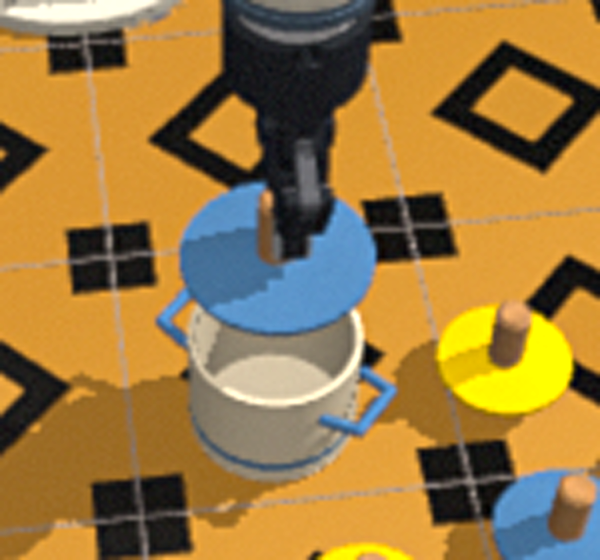

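View pics/h_top.png

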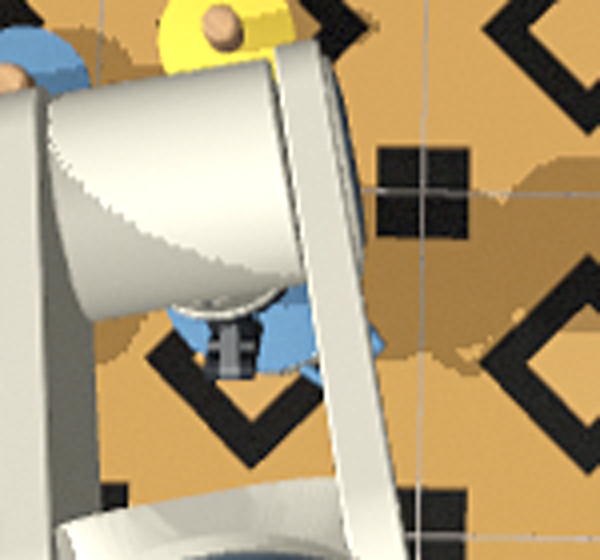

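The lid hangs level above the pot. Same-view offsets are (−3.5, +1.2) mm, within the self-centring range. I'll come down to just above the rim and look again.

>>> drive_tool --moves '[[0.9,[0.05,-0.05,1.5],0],[0.9,[0.05,-0.05,3],0],[0.9,[0.05,-0.05,4.3],0],[0.9,[0.05,-0.05,4.3],0]]'

```text
clock: 6.98
eef_pos: [500.1, 98.5, 134.4]
tcp_rot: [-3.141, 0.001, 1.568]
contact_force: [-1.0, 0.4, -1.9]
opening: 0.266
```

```bash
python3 - <<'E'
from h import *
np.set_printoptions(precision=1,suppress=True)
s=r.sense();p=s["eef_pos"];print(p,s["opening"],s["contact_force"],s["clock"])
for n,(x,y) in(("scene",(250,130)),):
    f=r.grab_frame(n)
    zf=28+p[2]-38.9
    print(n,zf,"lid",edgefit(f,(p[0]+4,p[1]-6),zf,57))
    # pot base ring fit: outer wall at z~8
    im=cv2.resize(f["color"][y:y+90,x:x+95],None,fx=6,fy=6,interpolation=cv2.INTER_CUBIC)
    for C,z,R,c in(((503.3,93.3),90,54,(255,0,0)),((503.3,93.3),0,54,(0,255,0))):
        q=[proj(f,(C[0]+R*np.cos(a),C[1]+R*np.sin(a),z)) for a in np.linspace(0,6.28,60)]
        cv2.polylines(im,[np.int32((np.array(q)-[x,y]+.5)*6)],True,c,1)
    cv2.imwrite(f"pics/i_{n}.png",cv2.convertScaleAbs(im,alpha=1.4)[:,:,::-1])
E
```

```text
[500.1  98.5 134.4] 0.26584969259917807 [-1.   0.4 -1.9] 6.975
scene 123.45189560716639 lid (array([507.3,  91.6]), np.float64(-123.80050659179688))
```

View pics/i_scene.png

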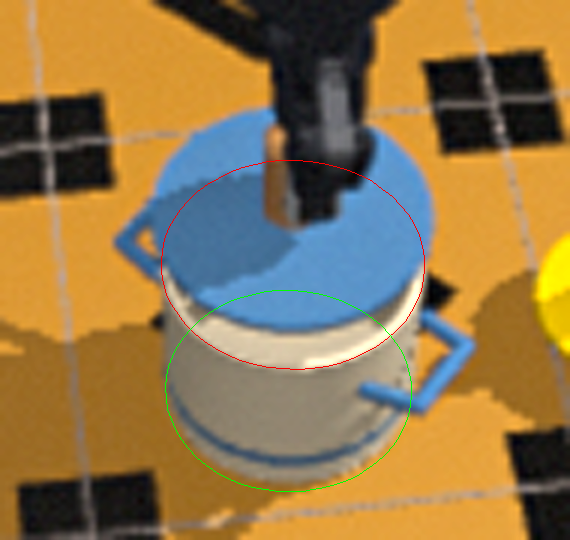

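>>> drive_tool --moves '[[0.9,[0.2,-0.15,0.4],0],[0.9,[0.2,-0.15,0.8],0],[0.9,[0.2,-0.15,1.2],0],[0.9,[0.2,-0.15,1.6],0],[0.9,[0.2,-0.15,2.0],0],[0.9,[0.2,-0.15,2.0],0]]'

```text
clock: 7.78
eef_pos: [498.9, 100.6, 114.8]
tcp_rot: [3.141, 0.001, 1.568]
contact_force: [-0.1, 0.5, -1.1]
opening: 0.268
```

>>> drive_tool --moves '[[0.9,[0,0,0.2],0],[0.9,[0,0,0.35],0],[0.9,[0,0,0.5],0],[0.9,[0,0,0.58],0],[0.9,[0,0,0.58],0]]'

```text
clock: 8.4
eef_pos: [499.0, 100.6, 109.0]
tcp_rot: [3.141, 0.001, 1.568]
contact_force: [0.2, 0.1, -1.5]
opening: 0.269
```

```bash
python3 - <<'E'
from h import *
np.set_printoptions(precision=1,suppress=True)
s=r.sense();p=s["eef_pos"];print(p,s["opening"],s["contact_force"],s["wrist_torque"],s["clock"])
x,y=250,130
f=r.grab_frame("scene"); print(edgefit(f,(503,93),98,57))
im=cv2.resize(f["color"][y:y+90,x:x+95],None,fx=6,fy=6,interpolation=cv2.INTER_CUBIC)
cv2.imwrite(f"pics/j.png",cv2.convertScaleAbs(im,alpha=1.4)[:,:,::-1])
E
```

```text
[499.  100.6 109. ] 0.2692410853336722 [ 0.2  0.1 -1.5] [ 0. -0. -0.] 8.4
(array([503.6,  94.4]), np.float64(-98.96633911132812))
```

View pics/j.png

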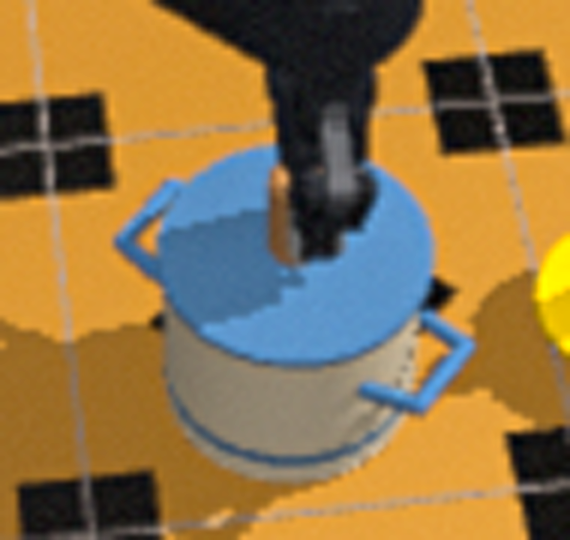

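The flange is right above the rim and almost covers it. There's no contact force yet, so the last 1–2 mm go slowly.

>>> drive_tool --moves '[[0.9,[0,0,0.06],0],[0.9,[0,0,0.12],0],[0.9,[0,0,0.12],0]]'

```text
clock: 8.82
eef_pos: [499.1, 100.6, 108.8]
tcp_rot: [3.141, 0.001, 1.568]
contact_force: [-3.4, -0.5, 11.6]
opening: 0.265
```

There's 11.6 N of contact at TCP z 108.8, which is the expected home height. Release and rise straight up.

>>> drive_tool --moves '[[0.6,[0,0,-0.05],0],[0.4,[0,0,-0.05],0],[0.3,[0,0,-0.05],0],[0.3,[0,0,-0.05],0],[0.3,[0,0,-1],0],[0.3,[0,0,-3],0],[0.3,[0,0,-7],0],[0.3,[0,0,-12],0]]'

```text
clock: 9.82
eef_pos: [498.3, 100.6, 229.9]
tcp_rot: [-3.141, 0.001, 1.568]
contact_force: [0.9, 0.5, -0.1]
opening: 0.698
```

>>> drive_tool --moves '[[0.3,[-5,-2,0],0],[0.3,[-10,-4,0],0],[0.3,[-15,-6,0],0],[0.3,[-20,-8,0],0],[0.3,[-25,-10,0],0],[0.3,[-30,-12,0],0],[0.3,[-30,-12,0],0]]'

```text
clock: 10.7
eef_pos: [376.4, -201.9, 231.0]
tcp_rot: [-3.141, 0.002, 1.564]
contact_force: [-0.0, 0.6, 0.4]
opening: 0.703
```

```bash
python3 - <<'E'
from h import *
np.set_printoptions(precision=1,suppress=True)
s=r.sense();print(s["eef_pos"],s["opening"],s["contact_force"],s["clock"])
for n,(x,y),c0 in(("scene",(250,120),(503,93)),("top",(180,180),(499,93))):
    f=r.grab_frame(n); print(n,"lid flange",edgefit(f,c0,98,57))
    cv2.imwrite(f"pics/kf_{n}.png",f["color"][:,:,::-1])
    im=cv2.resize(f["color"][y:y+100,x:x+100],None,fx=6,fy=6,interpolation=cv2.INTER_CUBIC)
    cv2.imwrite(f"pics/k_{n}.png",cv2.convertScaleAbs(im,alpha=1.4)[:,:,::-1])
    for R,b in((44,(624,255)),(71,(466,-274))): print(edgefit(f,b,28,R)[0])
    for o in r.spot_point("lid_medium_knob",n)[:1]: print(o, onz(f,o["at"],124))
E
```

```text
[ 376.4 -201.9  231. ] 0.7034896313838063 [-0.   0.6  0.4] 10.7
scene lid flange (array([503.9,  93.9]), np.float64(-126.07284545898438))
[627.5 256. ]
[ 471.  -272.9]
{'at': [296.1, 164.5], 'score': 0.62} [502.9  87.3 124. ]
top lid flange (array([497.2,  94.2]), np.float64(-139.31857299804688))
[620.7 256.2]
[ 463.7 -273.8]
{'at': [242.3, 249.8], 'score': 0.74} [496.6 100.1 124. ]
```

View pics/k_scene.png

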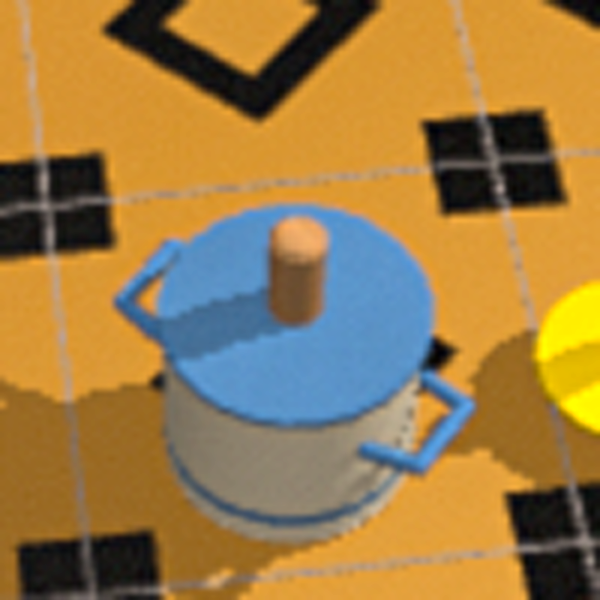

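View pics/kf_top.png

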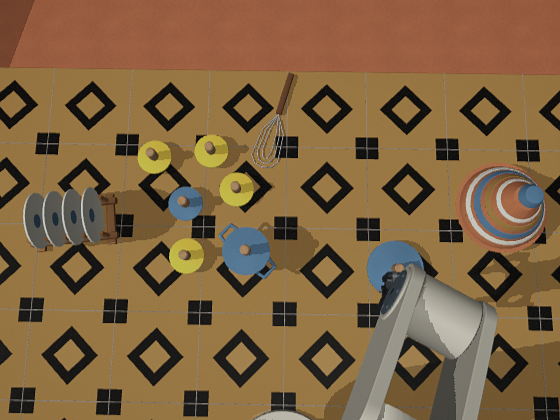

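The lid is level and flush on the rim, with the knob at (298,265) in the crop and the flange within about 1–3 mm of the rim centre fitted at the start. The small and large lids haven't moved, and the arm is clear at z 231.

```bash
python3 -c "
from rig import r
print(r.sign_off())"
```

```text
the job is handed in; nothing more can be done
None
```

The medium blue lid is seated on the cream pot, released and level, and the job was handed in just after 10.7 s; no verdict is reported. I gripped the lid by its knob, lowered it until the rim pushed back with 11.6 N at the expected home height, then opened the fingers and rose straight up.

**What the last checks showed:**
- **Lid on pot:** the flange centre is within about 1 mm (scene camera) to 3 mm (top camera) of the rim centre measured at the start. In the scene close-up it sits level and flush.
- **Pot:** it shows no visible movement in the scene close-ups.
- **Other lids:** the small and large lids measure where they started, within about 1 mm, and still lie knob-up. I did not touch the yellow look-alikes.
- **Arm:** it is clear at z 231 mm, with no contact force.

**What disagreed:**
- **Camera offset:** the two cameras differed by 3–7 mm in x. Both also read about 5 mm off in y against the gripper. I placed the lid by comparing lid and pot in the same view instead of trusting absolute positions.
- **Knob detector:** its final readings differ by about 13 mm in y between cameras (scores 0.62 and 0.74), so I relied on the flange fits instead.

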